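# Brush out a varnish jar and snap its lid on

## Robot

A 6-joint arm with a two-finger parallel gripper is mounted at the origin on the work surface. World frame = base frame: x ahead of the robot, y to its left, z up, the work surface at z = 0. Lengths are in m, angles in degrees, forces in N, time in s.
With the tool pointing down it reaches from about 0.3 to 0.75 m from the base axis. Payload 8.5 kg.
Tool frame: the origin (TCP) lies on the centre line of the jaws, within the pads' length; the fingertips stand 14 mm ahead of it and the grasp point (between the pads) lies 5 mm behind it; z points along the fingers, y is the direction in which the jaws open and shut (so a half turn about z gives the same grasp; the last joint's range is limited). The gripper opens to 85 mm and grips with 20 to 120 N. Pads are 22 mm wide; open, the fingers measure 114 mm over their backs; the gripper's body (76 mm by 85 mm) begins 54 mm behind the grasp point. The pads swing forward as they close: fully open they stand 13 mm farther back than shut.
Start: joints at [-83.153, 21.807, 74.336, -0, 83.858, -12.336], TCP at [0.181, -0.519, 0.245] pointing down, gripper open.
Joint ranges: [-178.18, 178.18], [-50.72, 133.34], [12.68, 142.11], [-81.47, 261.47], [9.98, 163.14], [-165.26, 165.26]. Speed limits (degrees/s): [136.94, 136.94, 180, 180, 180, 180].

## Interface

Orientations are given as a 3x3 rotation matrix whose columns are the frame's x, y, z axes.
In Python, from rig import env, optics, order, finder gives the robot as it stands.
- The arm moves only by the tool play_rows, never from a script. Its argument "commands" is a list of rows, each an object of numbers: "grip": the closure, from -1 (fully open) to 1 (shut); "x", "y", "z": the shift along the tool's x, y, z in m; "rx", "ry", "rz": the turn, a rotation vector about the tool's x, y, z in rad. A call has 1 to 12 rows; each row shifts and turns the commanded pose from where the row before left it, along the tool's axes as they then stand; what a row does not reach is not made up. A row lasts 1/8 s, in which the tool goes at most 62.5 mm and 10.7 degrees, less where a joint would pass 70% of its speed; a pose out of reach is approached as far as the arm can. A call is refused whole if a number of a shift passes 0.0625 or a number of a turn 0.188, either way. A call with a gripper value outside its range is refused whole. The fingers move at their own pace and stop on an object; "squeeze" is the grip in N (left out, the last holds). Time passes only in rows, so rows that do not move let the fingers close. It gives the time, the measured TCP pose, the force and the opening at its end, in the units of the state.
- env.observe(): the state, without advancing time (a new reading comes with each control period).
- optics.get_image(name): name is "side" or "top" or "wrist"; returns a dict with "color" (480x640x3 uint8, blue, green, red), "range_z" (480x640 float32, m along the optical axis (not along the pixel's ray), 0 where there is no reading), "fov_y" (degrees; the focal length in pixels is half the picture's height over the tangent of half this angle, whatever the lens; pixels are square), "cx", "cy" (the principal point, pixels), "cam_to_world" (4x4, takes a point from camera to world coordinates). Camera axes: x right, y down, z forward; pixel columns grow to the right and rows downward; lengths in m; the calibration is good to about 2 mm. A picture is of the moment at which its call begins.
- order.close_job(): hands the job in, once; it reports no verdict.
Trained networks look in the newest picture that a camera, given by its name, has taken for a name from the list of things; names that differ only in an ending like _2 or _b are one class to them, and where a whole thing is asked for, a point or a joint stands for the part that bears it (a point fixed in the world has none). Each returns a list of dicts, best first, with "conf" (0 to 1); they miss things now and then, are a little off and sometimes report something else, mostly with a low value. They report only what shows in the picture. A call takes as long as a camera call. They do not tell look-alikes from the thing itself.
- finder.boxes_of(camera, thing): "point" ([x, y, z] in m, in world coordinates, good to about 4 mm: the middle of the surface that is visible of it).
The state is a dict: "time_s": time; "q": joint angles; "qvel": joint speeds; "joint_efforts": joint torques, N m; "position": TCP position; "tool_rot": TCP orientation; "ft_force": force on the tool from outside, world axes, zero at the start; "wrist_torque": the same for the moment, N m; "grip_width": finger opening in m.
Only numpy, scipy, OpenCV 4.12 (cv2) and the standard library are available. Lean on these libraries where they do the work, as an engineer would, in place of code of your own. Each camera call takes 0.05 s, during which the arm holds its last target.

## Task

Dust out the empty varnish jar with the bottle brush: at least two full strokes, each from the bottom of the jar up to near its mouth, then stand the brush back in its wooden stand. Then put the jar's lid on, press it down until it snaps fully home all round, and keep pressing so that the seal settles: do not let up at the end, finish with the robot still pushing down firmly on the closed lid. Leave the bottle, the cork block and the spool clamp where they are.

Things in the scene. Friction and masses are not known exactly. Their poses are not given: they have to be found in the camera images.
- jar: Clear glass jar, upright, clamped fast in a square pale-wood block (96 x 96 mm, 34 mm high): it cannot move. 90 mm high, body 60 mm across, neck 52 mm; mouth 46 mm across inside, inside floor 6 mm above the bench. A round bead, 60 mm across, runs round the neck with its middle 8 mm below the rim: the lid's tongues catch under it. Origin: centre of the underside, on the bench; z up.
- jar_rim (a point): Centre of the jar's mouth, level with the top of the rim, 90 mm above the bench.
- brush: Bottle brush, 206 mm long, 70 g, upright, head down in its stand. Pale bristle head 45 mm across from the tip to 72 mm (the bristles give; stiff core 36 mm across), wire stem 5 mm thick to 122 mm, then a round pale-wood handle 20 mm across to 206 mm (grip it about 170 mm above the tip). Origin: the tip (lower end), on the axis; z runs along the brush to the handle.
- brush_stand: Dark wooden stand for the brush, a fixed round pot 85 mm high, 58 mm across (foot 76 mm), bore 48 mm across, its floor 8 mm above the bench. Origin: centre of its underside; z up.
- lid: White plastic snap lid for the jar, 72 mm across, 90 g, right way up on the bench: slotted skirt 21.5 mm high with four springy tongues, disc 4.5 mm thick (upper face 26 mm above the origin), in its middle a round dark-wood knob 24 mm across, from 26 to 56 mm above the origin. Origin: centre of the skirt's lower edge; z up. Any turn about z fits the jar; up to 3 mm off-centre is guided.
- lid_seat (a point): On the lid's axis at the underside of the disc, 21.5 mm above the lid's origin; fully home it meets jar_rim. Pressing down: the tongues take hold on the bead about 10 mm above home, the force climbs to a peak of about 8 to 18 N some 7 mm above home, then suddenly drops as they snap under the bead and the disc drops onto the rim.
- varnish_bottle: Closed amber glass bottle, 56 mm across, 115 mm high, bystander. Origin: centre of its underside.
- sanding_block: Cork sanding block 75 x 45 x 32 mm, bystander. Origin: centre of its underside.
- spool_clamp: Small spool clamp standing on end: two pale wooden discs 36 mm across on a brass rod, 88 mm high, bystander. Origin: centre of its underside.
Not all that is in view belongs to the job. Leave any purple or yellow look-alike of the brush_stand alone.

How it is judged:
By the outcome, as a careful person would: the job done as asked, in the order asked, and still so for the second after the job is handed in, while the arm keeps its last pose, push and grip.
It also fails if it takes over 64 s, if anything falls off the work surface, if the arm or the gripper's body presses on something with over 40 N, if the wrist force passes 120 N, or if a joint passes its speed limit or range.

## Working session

There is one attempt and no reset: what is moved stays moved. The work goes in short steps, Python scripts to look and compute and a tool call to move; the robot and the scene stay as the last step left them, time stands still between calls to the robot, and variables do not carry over. Pictures are saved under pics/ and viewed, and the job is handed in when it is done.

Besides the shell and the picture viewer there is one more tool, called as name([rows], argument=value, ...), one row to a line, values as JSON. play_rows: Moves the arm, as the interface text tells. Its arguments: {"type":"object","properties":{"commands":{"type":"array"},"squeeze":{"type":"number"}},"required":["commands"]}

```bash
ls; mkdir -p pics; cat > h.py <<'E'
import numpy as np,cv2
from rig import env,optics,order,finder
def snap(c,fn):
    d=optics.get_image(c); cv2.imwrite('pics/'+fn,d['color']); return d
def pt(d,u,v,z=None):
    f=240/np.tan(np.radians(d['fov_y'])/2)
    if z is None: z=d['range_z'][int(v),int(u)]
    p=np.array([(u-d['cx'])*z/f,(v-d['cy'])*z/f,z,1]); return (np.array(d['cam_to_world'])@p)[:3]
def cloud(d):
    f=240/np.tan(np.radians(d['fov_y'])/2)
    Z=d['range_z'].astype(float);v,u=np.mgrid[:480,:640]
    P=np.stack([(u-d['cx'])*Z/f,(v-d['cy'])*Z/f,Z,np.ones_like(Z)],-1)
    return (P@np.array(d['cam_to_world']).T)[...,:3],Z>0
E
python3 - <<'E'
from h import *
s=env.observe();print(s)
for c in ['side','top','wrist']:
    d=snap(c,c+'0.png');print(c,d['fov_y'],d['cx'],d['cy'],np.round(d['cam_to_world'],3).tolist())
    for t in ['jar','brush','brush_stand','lid','varnish_bottle','sanding_block','spool_clamp']:
        print(t,[(np.round(r['point'],3).tolist(),round(r['conf'],2)) for r in finder.boxes_of(c,t)])
E
```

```text
pics
{'time_s': 0.0, 'q': array([-8.31515877e+01,  2.18427055e+01,  7.43841396e+01,  1.09437932e-03,
        8.38575445e+01, -1.23355428e+01]), 'qvel': array([ 0.06907687, -0.10852769,  0.05875605, -0.22931163,  0.07546156,
       -0.01431282]), 'joint_efforts': array([-1.03833554e-03, -4.48464239e+01, -2.31279749e+01, -2.47694379e-04,
        4.81828116e-03,  1.16423675e-05]), 'position': array([ 0.18070365, -0.51918985,  0.2446993 ]), 'tool_rot': array([[ 9.44469130e-01,  3.28600119e-01, -1.56774662e-04],
       [ 3.28599987e-01, -9.44468053e-01,  1.46463147e-03],
       [ 3.33209416e-04, -1.43481536e-03, -9.99998915e-01]]), 'ft_force': array([-0.1916627 ,  0.250104  , -1.02530432]), 'wrist_torque': array([ 0.01060203, -0.02684799,  0.01796262]), 'grip_width': 0.08521674988681939}
side 51.49652931446599 326.40207671475883 238.46799754268713 [[-0.863, -0.36, 0.354, 0.257], [-0.505, 0.623, -0.597, 0.553], [-0.006, -0.694, -0.72, 0.733], [0.0, 0.0, 0.0, 1.0]]
jar [([0.516, 0.006, 0.032], 0.81)]
brush [([0.548, 0.253, 0.145], 0.85)]
brush_stand [([0.534, 0.266, 0.046], 0.91), ([0.408, 
[... 445 characters left out ...]
-0.016, 0.035], 0.91), ([0.54, 0.231, 0.046], 0.27)]
brush [([0.55, 0.248, 0.078], 0.7)]
brush_stand [([0.408, 0.221, 0.017], 0.94), ([0.557, 0.118, 0.019], 0.65), ([0.543, 0.232, 0.044], 0.6)]
lid [([0.521, -0.016, 0.033], 0.73), ([0.538, -0.245, 0.033], 0.67), ([0.724, -0.201, 0.073], 0.34)]
varnish_bottle [([0.692, 0.167, 0.076], 0.59)]
sanding_block [([0.719, 0.037, 0.031], 0.91)]
spool_clamp [([0.722, -0.203, 0.072], 0.92)]
wrist 62.87206235222244 321.51897362656337 230.74114283385123 [[0.328, -0.912, -0.247, 0.244], [-0.945, -0.317, -0.086, -0.497], [0.0, 0.262, -0.965, 0.374], [0.0, 0.0, 0.0, 1.0]]
jar []
brush []
brush_stand []
lid []
varnish_bottle []
sanding_block []
spool_clamp []
```

View pics/side0.png

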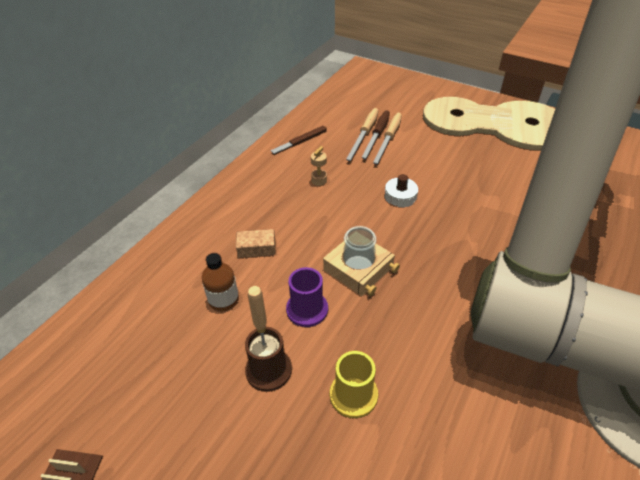

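View pics/top0.png

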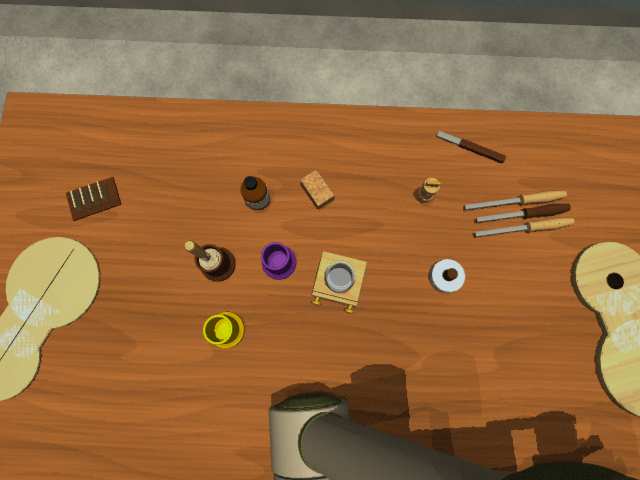

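The side view shows the brush in the dark stand at about px (265,350), the jar in its block at (360,255) and the lid at (402,190). The purple and yellow pots are look-alikes. Next I measure from the depth data.

```bash
cat > m.py <<'E'
from h import *
from scipy.optimize import least_squares
def circ(P,r=None):
    x0=P.mean(0)
    f=lambda a:np.hypot(P[:,0]-a[0],P[:,1]-a[1])-(a[2] if r is None else r)
    s=least_squares(f,[*x0,0.02] if r is None else x0,loss='soft_l1',f_scale=.002)
    return s.x
E
python3 - <<'E'
from m import *
for c in ['side','top']:
    d=optics.get_image(c);P,ok=cloud(d)
    def reg(x,y,r,z0,z1):
        m=ok&(np.hypot(P[...,0]-x,P[...,1]-y)<r)&(P[...,2]>z0)&(P[...,2]<z1);return P[m]
    print(c)
    for z in np.arange(0.13,0.225,0.012):
        q=reg(.545,.245,.05,z,z+.012)
        if len(q)>4: print('h',round(z,3),len(q),np.round(q.mean(0),4),np.round(circ(q[:,:2],.01),4))
    q=reg(.54,.243,.045,.02,.075);print('standwall',len(q),np.round(circ(q[:,:2],.029),4),np.round(circ(q[:,:2]),4))
    q=reg(.54,.243,.05,.08,.09);print('standrim',len(q),np.round(circ(q[:,:2]),4),q[:,2].max())
    q=reg(.52,-.01,.045,.05,.12);print('jar',len(q),np.round(circ(q[:,:2]),4), np.round(np.percentile(q[:,2],[5,50,95]),4) if len(q) else '')
    q=reg(.52,-.01,.08,.028,.04);print('block',len(q),np.round(cv2.minAreaRect(q[:,:2].astype(np.float32)*1000),1) if 0 else cv2.minAreaRect(q[:,:2].astype(np.float32)*1000))
    q=reg(.54,-.245,.05,.02,.032);print('lid',len(q),np.round(circ(q[:,:2]),4),np.round(cv2.minEnclosingCircle(q[:,:2].astype(np.float32)),4) if 0 else cv2.minEnclosingCircle(q[:,:2].astype(np.float32)))
    q=reg(.54,-.245,.03,.036,.07);print('knob',len(q),np.round(circ(q[:,:2],.012),4),q[:,2].max())
    for n,x,y,r in [('bottle',.692,.175,.05),('purple',.555,.125,.06),('yellow',.408,.226,.06)]:
        q=reg(x,y,r,.03,.2);print(n,len(q),np.round(q.min(0),3),np.round(q.max(0),3))
    im=cv2.resize(d['color'][220:420,160:460] if c=='side' else d['color'][220:320,160:360],None,fx=2.6 if c=='side' else 4,fy=2.6 if c=='side' else 4);cv2.imwrite(f'pics/z_{c}.png',im)
E
```

```text
side
h 0.13 41 [0.5442 0.2557 0.1379] [0.5499 0.2496]
h 0.142 69 [0.5439 0.2558 0.1484] [0.5493 0.25  ]
h 0.154 74 [0.5439 0.2555 0.1603] [0.5494 0.25  ]
h 0.166 77 [0.544  0.2555 0.1725] [0.5495 0.2501]
h 0.178 76 [0.544  0.2554 0.1843] [0.5495 0.25  ]
h 0.19 77 [0.5441 0.256  0.1961] [0.5494 0.2501]
h 0.202 174 [0.5466 0.2529 0.2094] [0.5505 0.249 ]
standwall 827 [0.5495 0.2495] [0.5474 0.2515 0.0263]
standrim 440 [0.5487 0.2503 0.0256] 0.08957591315625457
jar 937 [ 0.5245 -0.0159  0.0255] [0.0525 0.073  0.0897]
block 1223 ((518.5773315429688, -15.5340576171875), (99.66902923583984, 110.6712875366211), 76.86097717285156)
lid 469 [ 0.5418 -0.2504  0.0275] ((0.5416911840438843, -0.2508842945098877), 0.03802504763007164)
knob 130 [ 0.542  -0.2513] 0.05816750233852408
bottle 1265 [0.674 0.15  0.03 ] [0.727 0.201 0.117]
purple 1320 [0.529 0.087 0.03 ] [0.588 0.146 0.087]
yellow 1559 [0.38  0.189 0.03 ] [0.438 0.248 0.088]
top
h 0.13 8 [0.5466 0.2436 0.1396] [0.5498 0.2515]
h 0.142 22 [0.5458 0.2439 0.1486] [0.5495 0.2512]
h 0.154 19 [0.5456 0.2444 0.1598] [0.5496 0.2512]
h 0.166 25 [0.5444 0.2447 0.1717] [0.5497 0.251 ]
h 0.178 24 [0.5462 0.2442 0.1839] [0.5496 0.2512]
h 0.19 27 [0.5457 0.244  0.1959] [0.5496 0.2513]
h 0.202 95 [0.5479 0.249  0.2105] [0.5515 0.2526]
h 0.214 8 [0.5505 0.2493 0.2146] [0.5558 0.2419]
standwall 294 [0.5496 0.2505] [0.5477 0.2467 0.0249]
standrim 253 [0.549  0.2492 0.0252] 0.08958668748472787
jar 357 [ 0.5243 -0.0168  0.0261] [0.0574 0.0847 0.091 ]
block 1325 ((519.2303466796875, -15.776901245117188), (95.84574127197266, 109.29679870605469), 78.2666015625)
lid 737 [ 0.5427 -0.2507  0.0271] ((0.5421874523162842, -0.24916240572929382), 0.035951387137174606)
knob 129 [ 0.5428 -0.2505] 0.059035777724642524
bottle 671 [0.675 0.145 0.031] [0.728 0.2   0.118]
purple 445 [0.53  0.087 0.03 ] [0.588 0.144 0.089]
yellow 528 [0.381 0.189 0.03 ] [0.438 0.247 0.088]
```

View pics/z_side.png

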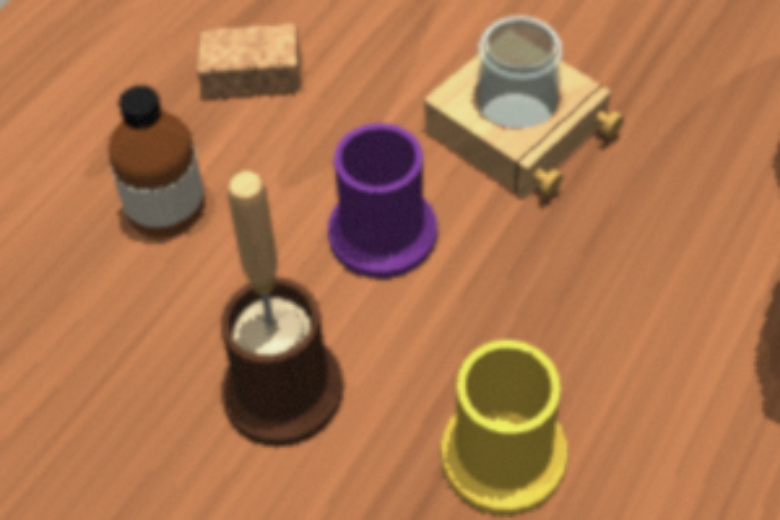

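Handle, stand and lid agree across both cameras: brush and stand at (0.5495, 0.2505), lid at (0.5424, -0.2506). I turn the tool to line up with the world axes and travel to above the brush.

play_rows([
  {"rz": 0.1674,"z": -0.014,"grip": -1},
  {"rz": 0.1674,"z": -0.014},
  {"x": 0.0263,"y": -0.055},
  {"x": 0.0263,"y": -0.055},
  {"x": 0.0263,"y": -0.055},
  {"x": 0.0263,"y": -0.055},
  {"x": 0.0263,"y": -0.055},
  {"x": 0.0263,"y": -0.055},
  {"x": 0.0263,"y": -0.055},
  {"x": 0.0263,"y": -0.055},
  {"x": 0.0263,"y": -0.055},
  {"x": 0.0263,"y": -0.055},
])

```text
invalid input at $.commands[0]: expected keys grip, x, y, z, rx, ry, rz
```

```bash
python3 - <<'E'
from m import *
d=optics.get_image('side');d=optics.get_image('top')
# jar rim refine
for c in ['side','top']:
    d=optics.get_image(c);P,ok=cloud(d)
    m=ok&(np.hypot(P[...,0]-.522,P[...,1]+.016)<.045)&(P[...,2]>.08)&(P[...,2]<.1);q=P[m]
    print(c,len(q),np.round(circ(q[:,:2]),4),np.round(circ(q[:,:2],.0245),4),cv2.minEnclosingCircle(q[:,:2].astype(np.float32)*1000))
    m=ok&(abs(P[...,0]-.522)<.08)&(abs(P[...,1]+.016)<.08)&(P[...,2]>.031)&(P[...,2]<.037);q=P[m]
    print(len(q),cv2.minAreaRect(q[:,:2].astype(np.float32)*1000))
    cv2.imwrite(f'pics/j_{c}.png',cv2.resize(d['color'][215:325,310-30*(c=='top'):310-30*(c=='top')+120],None,fx=5,fy=5))
s=env.observe();print(s['position'],s['tool_rot'].round(4).tolist(),s['time_s'])
E
```

```text
side 374 [ 0.5246 -0.016   0.0252] [ 0.5246 -0.016 ] ((524.7202758789062, -17.262510299682617), 30.847320556640625)
1081 ((525.5046997070312, -17.070953369140625), (97.05318450927734, 98.38768768310547), 78.77223205566406)
top 287 [ 0.5253 -0.0171  0.0261] [ 0.5251 -0.017 ] ((525.97900390625, -17.02299690246582), 29.746803283691406)
1215 ((525.8346557617188, -17.211833953857422), (95.8651123046875, 96.60181427001953), 78.29710388183594)
[ 0.18071207 -0.51943053  0.24531947] [[0.9445, 0.3286, -0.0], [0.3286, -0.9445, 0.0], [0.0, -0.0, -1.0]] 1.5
```

Jar centre is about (0.525, -0.017), from both the rim and the block. The call was refused because every row needs all keys.

play_rows([
  {"grip": -1,"x": 0,"y": 0,"z": -0.014,"rx": 0,"ry": 0,"rz": 0.1674},
  {"grip": -1,"x": 0,"y": 0,"z": -0.014,"rx": 0,"ry": 0,"rz": 0.1674},
  {"grip": -1,"x": 0.0263,"y": -0.055,"z": 0,"rx": 0,"ry": 0,"rz": 0},
  {"grip": -1,"x": 0.0263,"y": -0.055,"z": 0,"rx": 0,"ry": 0,"rz": 0},
  {"grip": -1,"x": 0.0263,"y": -0.055,"z": 0,"rx": 0,"ry": 0,"rz": 0},
  {"grip": -1,"x": 0.0263,"y": -0.055,"z": 0,"rx": 0,"ry": 0,"rz": 0},
  {"grip": -1,"x": 0.0263,"y": -0.055,"z": 0,"rx": 0,"ry": 0,"rz": 0},
  {"grip": -1,"x": 0.0263,"y": -0.055,"z": 0,"rx": 0,"ry": 0,"rz": 0},
  {"grip": -1,"x": 0.0263,"y": -0.055,"z": 0,"rx": 0,"ry": 0,"rz": 0},
  {"grip": -1,"x": 0.0263,"y": -0.055,"z": 0,"rx": 0,"ry": 0,"rz": 0},
  {"grip": -1,"x": 0.0263,"y": -0.055,"z": 0,"rx": 0,"ry": 0,"rz": 0},
  {"grip": -1,"x": 0.0263,"y": -0.055,"z": 0,"rx": 0,"ry": 0,"rz": 0},
])

```text
time_s: 3.0
position: [0.4443, 0.0326, 0.2736]
tool_rot: [[1.0, 0.0, 0.001], [0.0, -1.0, -0.0], [0.001, 0.0, -1.0]]
ft_force: [0.5, -1.0, -0.2]
grip_width: 0.0852
```

play_rows([
  {"grip": -1,"x": 0.0264,"y": -0.0547,"z": 0,"rx": 0,"ry": 0,"rz": 0},
  {"grip": -1,"x": 0.0264,"y": -0.0547,"z": 0,"rx": 0,"ry": 0,"rz": 0},
  {"grip": -1,"x": 0.0264,"y": -0.0547,"z": 0,"rx": 0,"ry": 0,"rz": 0},
  {"grip": -1,"x": 0.0264,"y": -0.0547,"z": 0,"rx": 0,"ry": 0,"rz": 0},
  {"grip": -1,"x": 0,"y": 0,"z": 0,"rx": 0,"ry": 0,"rz": 0},
])

```text
time_s: 3.62
position: [0.5499, 0.2524, 0.2719]
tool_rot: [[1.0, 0.004, -0.001], [0.004, -1.0, 0.0], [-0.001, -0.0, -1.0]]
ft_force: [-1.0, -1.2, -0.1]
grip_width: 0.0854
```

```bash
python3 - <<'E'
from m import *
d=snap('wrist','w1.png')
s=env.observe();print(s['position'],s['q'].round(1),s['ft_force'])
E
```

```text
[0.54936281 0.25059584 0.27236336] [ 13.3  26.5  62.2  -0.   91.4 103.2] [-0.31808245  0.16537534 -0.45690482]
```

View pics/w1.png

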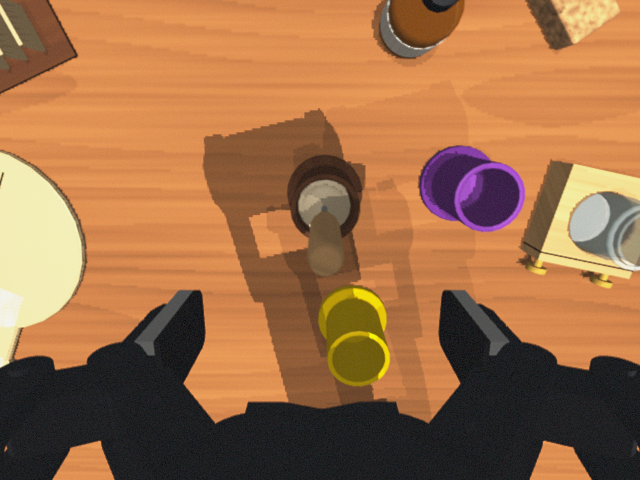

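The handle at px (326,250) lies midway between the fingers, with nothing else between them. I descend and grip.

play_rows([
  {"grip": -1,"x": 0,"y": 0,"z": 0.0333,"rx": 0,"ry": 0,"rz": 0},
  {"grip": -1,"x": 0,"y": 0,"z": 0.0333,"rx": 0,"ry": 0,"rz": 0},
  {"grip": -1,"x": 0,"y": 0,"z": 0.0333,"rx": 0,"ry": 0,"rz": 0},
  {"grip": 1,"x": 0,"y": 0,"z": 0,"rx": 0,"ry": 0,"rz": 0},
  {"grip": 1,"x": 0,"y": 0,"z": 0,"rx": 0,"ry": 0,"rz": 0},
  {"grip": 1,"x": 0,"y": 0,"z": 0,"rx": 0,"ry": 0,"rz": 0},
  {"grip": 1,"x": 0,"y": 0,"z": 0,"rx": 0,"ry": 0,"rz": 0},
  {"grip": 1,"x": 0,"y": 0,"z": 0,"rx": 0,"ry": 0,"rz": 0},
], squeeze=60)

```text
time_s: 4.68
position: [0.5498, 0.2498, 0.1748]
tool_rot: [[1.0, 0.0, 0.003], [0.0, -1.0, 0.001], [0.003, -0.001, -1.0]]
ft_force: [-0.5, 0.8, 6.9]
grip_width: 0.0187
```

play_rows([
  {"grip": 1,"x": 0,"y": 0,"z": -0.02,"rx": 0,"ry": 0,"rz": 0},
  {"grip": 1,"x": 0,"y": 0,"z": -0.035,"rx": 0,"ry": 0,"rz": 0},
  {"grip": 1,"x": 0,"y": 0,"z": -0.035,"rx": 0,"ry": 0,"rz": 0},
  {"grip": 1,"x": 0,"y": 0,"z": -0.03,"rx": 0,"ry": 0,"rz": 0},
  {"grip": 1,"x": 0,"y": 0,"z": 0,"rx": 0,"ry": 0,"rz": 0},
  {"grip": 1,"x": 0,"y": 0,"z": 0,"rx": 0,"ry": 0,"rz": 0},
])

```text
time_s: 5.42
position: [0.5489, 0.2493, 0.2921]
tool_rot: [[1.0, -0.0, -0.002], [-0.0, -1.0, -0.001], [-0.002, 0.001, -1.0]]
ft_force: [0.7, 0.1, -0.3]
grip_width: 0.0184
```

```bash
python3 - <<'E'
from m import *
d=snap('side','s2.png');P,ok=cloud(d)
s=env.observe();print(s['position'],s['grip_width'],s['ft_force'])
m=ok&(np.hypot(P[...,0]-.5495,P[...,1]-.2505)<.03)&(P[...,2]>.095)&(P[...,2]<.27);q=P[m]
for z in np.arange(.1,.27,.012):
    k=q[(q[:,2]>z)&(q[:,2]<z+.012)]
    if len(k)>4:print(round(z,3),len(k),circ(k[:,:2],.0225 if z<.19 else .01).round(4),k.mean(0).round(4))
print('tip',np.percentile(q[:,2],[0,.5,1,3]))
E
```

```text
[0.54889174 0.24923775 0.2918488 ] 0.018500906528829845 [-0.5467159   0.09748241 -1.01532335]
0.124 122 [0.5487 0.248 ] [0.5367 0.2616 0.1314]
0.136 142 [0.5487 0.2479] [0.5365 0.2608 0.1421]
0.148 152 [0.5488 0.248 ] [0.5365 0.2614 0.1539]
0.16 163 [0.5489 0.248 ] [0.5364 0.2611 0.1658]
0.172 173 [0.549  0.2479] [0.5364 0.2611 0.178 ]
0.184 453 [0.551  0.2456] [0.5427 0.2544 0.1914]
0.196 251 [0.5489 0.2487] [0.5468 0.2504 0.1974]
0.208 21 [0.5537 0.2438] [0.5464 0.2504 0.2143]
0.22 22 [0.555  0.2445] [0.5469 0.2501 0.2262]
0.232 32 [0.5513 0.2457] [0.5447 0.252  0.2403]
0.244 47 [0.5495 0.2471] [0.5436 0.2538 0.2503]
0.256 100 [0.5484 0.2485] [0.5427 0.2539 0.2623]
0.268 12 [0.5486 0.2484] [0.5422 0.254  0.2691]
tip [0.12546655 0.12707954 0.12783287 0.13101854]
```

View pics/s2.png

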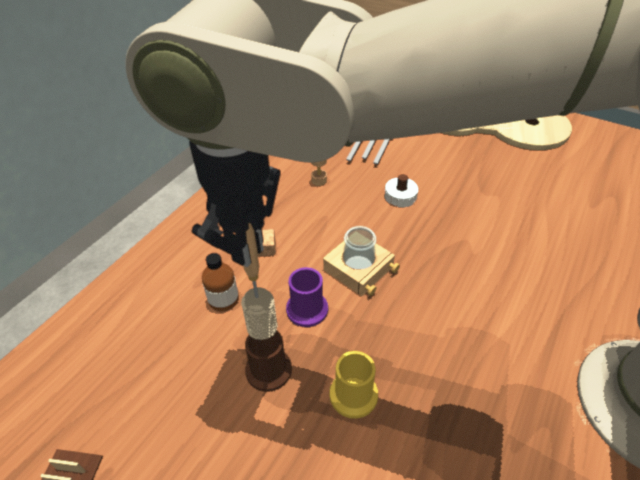

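Brush is held upright with its tip at about 0.124, so TCP minus tip is about 0.167. I move over the jar; the tip clears the purple pot (0.088).

play_rows([
  {"grip": 1,"x": -0.0048,"y": 0.053,"z": 0,"rx": 0,"ry": 0,"rz": 0},
  {"grip": 1,"x": -0.0048,"y": 0.053,"z": 0,"rx": 0,"ry": 0,"rz": 0},
  {"grip": 1,"x": -0.0048,"y": 0.053,"z": 0,"rx": 0,"ry": 0,"rz": 0},
  {"grip": 1,"x": -0.0048,"y": 0.053,"z": 0,"rx": 0,"ry": 0,"rz": 0},
  {"grip": 1,"x": -0.0048,"y": 0.053,"z": 0,"rx": 0,"ry": 0,"rz": 0},
  {"grip": 1,"x": 0,"y": 0,"z": 0,"rx": 0,"ry": 0,"rz": 0},
  {"grip": 1,"x": 0,"y": 0,"z": 0,"rx": 0,"ry": 0,"rz": 0},
])

```text
time_s: 6.35
position: [0.5251, -0.0154, 0.2926]
tool_rot: [[1.0, -0.0, -0.002], [-0.0, -1.0, 0.001], [-0.002, -0.001, -1.0]]
ft_force: [-0.5, -0.4, -0.2]
grip_width: 0.019
```

```bash
python3 - <<'E'
from m import *
s=env.observe();p=s['position'];print(p,s['grip_width'],s['ft_force'])
for c in ['side','top']:
    d=snap(c,c+'3.png');P,ok=cloud(d)
    m=ok&(np.hypot(P[...,0]-p[0],P[...,1]-p[1])<.035)&(P[...,2]>.11)&(P[...,2]<.187);q=P[m]
    print(c,len(q),circ(q[:,:2],.0225).round(4),q[:,2].min())
E
```

```text
[ 0.52512002 -0.01535527  0.29263674] 0.019016223958275333 [-0.45635501 -0.35255239 -0.17536436]
side 669 [ 0.5247 -0.0172] 0.1271189470820866
top 97 [ 0.525  -0.0145] 0.12693626577447426
```

View pics/side3.png

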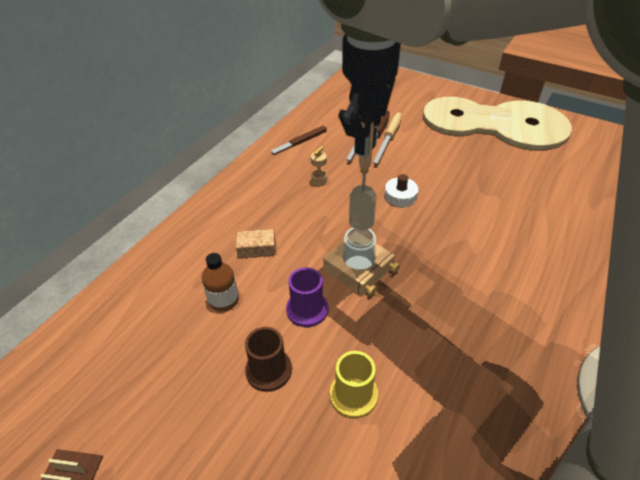

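The head is centred over the jar mouth, at px (361,205) above (360,240). I go down into the jar.

play_rows([
  {"grip": 1,"x": 0,"y": 0.0005,"z": 0.025,"rx": 0,"ry": 0,"rz": 0},
  {"grip": 1,"x": 0,"y": 0.0005,"z": 0.025,"rx": 0,"ry": 0,"rz": 0},
  {"grip": 1,"x": 0,"y": 0,"z": 0.025,"rx": 0,"ry": 0,"rz": 0},
  {"grip": 1,"x": 0,"y": 0,"z": 0.025,"rx": 0,"ry": 0,"rz": 0},
  {"grip": 1,"x": 0,"y": 0,"z": 0.012,"rx": 0,"ry": 0,"rz": 0},
  {"grip": 1,"x": 0,"y": 0,"z": 0,"rx": 0,"ry": 0,"rz": 0},
  {"grip": 1,"x": 0,"y": 0,"z": 0,"rx": 0,"ry": 0,"rz": 0},
])

```text
time_s: 7.32
position: [0.5258, -0.0165, 0.1823]
tool_rot: [[1.0, 0.0, 0.002], [0.0, -1.0, -0.0], [0.002, 0.0, -1.0]]
ft_force: [1.2, -0.3, -0.8]
grip_width: 0.0183
```

play_rows([
  {"grip": 1,"x": 0,"y": 0,"z": 0.005,"rx": 0,"ry": 0,"rz": 0},
  {"grip": 1,"x": 0,"y": 0,"z": 0.002,"rx": 0,"ry": 0,"rz": 0},
  {"grip": 1,"x": 0,"y": 0,"z": 0,"rx": 0,"ry": 0,"rz": 0},
  {"grip": 1,"x": 0,"y": 0,"z": 0,"rx": 0,"ry": 0,"rz": 0},
])

```text
time_s: 7.82
position: [0.5254, -0.0167, 0.1745]
tool_rot: [[1.0, -0.0, 0.0], [-0.0, -1.0, -0.0], [0.0, 0.0, -1.0]]
ft_force: [-0.9, 0.4, -0.4]
grip_width: 0.0184
```

play_rows([
  {"grip": 1,"x": 0,"y": 0,"z": 0.001,"rx": 0,"ry": 0,"rz": 0},
  {"grip": 1,"x": 0,"y": 0,"z": 0.001,"rx": 0,"ry": 0,"rz": 0},
  {"grip": 1,"x": 0,"y": 0,"z": 0,"rx": 0,"ry": 0,"rz": 0},
])

```text
time_s: 8.2
position: [0.5255, -0.0167, 0.1728]
tool_rot: [[1.0, 0.0, 0.001], [0.0, -1.0, -0.0], [0.001, 0.0, -1.0]]
ft_force: [-1.5, 0.4, 3.4]
grip_width: 0.0186
```

Floor contact at TCP 0.173, which matches the 0.006 floor. Now the strokes: the tip goes from about 0.006 to about 0.080 and back.

play_rows([
  {"grip": 1,"x": 0,"y": 0,"z": -0.025,"rx": 0,"ry": 0,"rz": 0},
  {"grip": 1,"x": 0,"y": 0,"z": -0.025,"rx": 0,"ry": 0,"rz": 0},
  {"grip": 1,"x": 0,"y": 0,"z": -0.024,"rx": 0,"ry": 0,"rz": 0},
  {"grip": 1,"x": 0,"y": 0,"z": 0,"rx": 0,"ry": 0,"rz": 0},
  {"grip": 1,"x": 0,"y": 0,"z": 0,"rx": 0,"ry": 0,"rz": 0},
  {"grip": 1,"x": 0,"y": 0,"z": 0.025,"rx": 0,"ry": 0,"rz": 0},
  {"grip": 1,"x": 0,"y": 0,"z": 0.025,"rx": 0,"ry": 0,"rz": 0},
  {"grip": 1,"x": 0,"y": 0,"z": 0.0185,"rx": 0,"ry": 0,"rz": 0},
  {"grip": 1,"x": 0,"y": 0,"z": 0.0055,"rx": 0,"ry": 0,"rz": 0},
  {"grip": 1,"x": 0,"y": 0,"z": 0,"rx": 0,"ry": 0,"rz": 0},
  {"grip": 1,"x": 0,"y": 0,"z": 0,"rx": 0,"ry": 0,"rz": 0},
])

```text
time_s: 9.57
position: [0.525, -0.0165, 0.1728]
tool_rot: [[1.0, 0.0, -0.0], [0.0, -1.0, 0.0], [-0.0, -0.0, -1.0]]
ft_force: [-2.4, 1.2, 10.5]
grip_width: 0.0186
```

play_rows([
  {"grip": 1,"x": 0,"y": 0,"z": -0.025,"rx": 0,"ry": 0,"rz": 0},
  {"grip": 1,"x": 0,"y": 0,"z": -0.025,"rx": 0,"ry": 0,"rz": 0},
  {"grip": 1,"x": 0,"y": 0,"z": -0.024,"rx": 0,"ry": 0,"rz": 0},
  {"grip": 1,"x": 0,"y": 0,"z": 0,"rx": 0,"ry": 0,"rz": 0},
  {"grip": 1,"x": 0,"y": 0,"z": 0,"rx": 0,"ry": 0,"rz": 0},
  {"grip": 1,"x": 0,"y": 0,"z": 0.025,"rx": 0,"ry": 0,"rz": 0},
  {"grip": 1,"x": 0,"y": 0,"z": 0.025,"rx": 0,"ry": 0,"rz": 0},
  {"grip": 1,"x": 0,"y": 0,"z": 0.0185,"rx": 0,"ry": 0,"rz": 0},
  {"grip": 1,"x": 0,"y": 0,"z": 0.0055,"rx": 0,"ry": 0,"rz": 0},
  {"grip": 1,"x": 0,"y": 0,"z": 0,"rx": 0,"ry": 0,"rz": 0},
  {"grip": 1,"x": 0,"y": 0,"z": 0,"rx": 0,"ry": 0,"rz": 0},
])

```text
time_s: 10.95
position: [0.525, -0.0165, 0.1728]
tool_rot: [[1.0, 0.0, -0.001], [0.0, -1.0, 0.0], [-0.001, -0.0, -1.0]]
ft_force: [-2.2, 0.9, 10.8]
grip_width: 0.0186
```

play_rows([
  {"grip": 1,"x": 0,"y": 0,"z": -0.025,"rx": 0,"ry": 0,"rz": 0},
  {"grip": 1,"x": 0,"y": 0,"z": -0.025,"rx": 0,"ry": 0,"rz": 0},
  {"grip": 1,"x": 0,"y": 0,"z": -0.024,"rx": 0,"ry": 0,"rz": 0},
  {"grip": 1,"x": 0,"y": 0,"z": 0,"rx": 0,"ry": 0,"rz": 0},
  {"grip": 1,"x": 0,"y": 0,"z": 0,"rx": 0,"ry": 0,"rz": 0},
  {"grip": 1,"x": 0,"y": 0,"z": -0.025,"rx": 0,"ry": 0,"rz": 0},
  {"grip": 1,"x": 0,"y": 0,"z": -0.025,"rx": 0,"ry": 0,"rz": 0},
  {"grip": 1,"x": 0,"y": 0,"z": 0,"rx": 0,"ry": 0,"rz": 0},
])

```text
time_s: 11.95
position: [0.5256, -0.0167, 0.2964]
tool_rot: [[1.0, -0.0, 0.001], [-0.0, -1.0, -0.0], [0.001, 0.0, -1.0]]
ft_force: [-0.7, 0.6, -0.4]
grip_width: 0.0185
```

Three strokes done. I return to the stand.

play_rows([
  {"grip": 1,"x": 0.0048,"y": -0.0533,"z": 0,"rx": 0,"ry": 0,"rz": 0},
  {"grip": 1,"x": 0.0048,"y": -0.0533,"z": 0,"rx": 0,"ry": 0,"rz": 0},
  {"grip": 1,"x": 0.0048,"y": -0.0533,"z": 0,"rx": 0,"ry": 0,"rz": 0},
  {"grip": 1,"x": 0.0048,"y": -0.0533,"z": 0,"rx": 0,"ry": 0,"rz": 0},
  {"grip": 1,"x": 0.0048,"y": -0.0533,"z": 0,"rx": 0,"ry": 0,"rz": 0},
  {"grip": 1,"x": 0,"y": 0,"z": 0,"rx": 0,"ry": 0,"rz": 0},
  {"grip": 1,"x": 0,"y": 0,"z": 0,"rx": 0,"ry": 0,"rz": 0},
])

```text
time_s: 12.82
position: [0.5491, 0.2495, 0.2946]
tool_rot: [[1.0, 0.0, -0.003], [0.0, -1.0, -0.001], [-0.003, 0.001, -1.0]]
ft_force: [0.3, 0.3, -0.3]
grip_width: 0.0186
```

```bash
python3 - <<'E'
from m import *
s=env.observe();p=s['position'];print(p,s['grip_width'],s['ft_force'])
for c in ['side','top']:
    d=snap(c,c+'4.png');P,ok=cloud(d)
    m=ok&(np.hypot(P[...,0]-p[0],P[...,1]-p[1])<.035)&(P[...,2]>.11)&(P[...,2]<.19);q=P[m]
    print(c,len(q),circ(q[:,:2],.0225).round(4),q[:,2].min())
    m=ok&(np.hypot(P[...,0]-.55,P[...,1]-.25)<.035)&(P[...,2]>.03)&(P[...,2]<.08);q=P[m]
    print('stand',len(q),circ(q[:,:2],.029).round(4))
E
```

```text
[0.54907404 0.249489   0.29464626] 0.018587206417794246 [ 0.26568714  0.27063036 -0.27740103]
side 833 [0.5489 0.248 ] 0.12790717691080233
stand 1013 [0.5483 0.2504]
top 247 [0.5488 0.2501] 0.12937835648140816
stand 197 [0.5496 0.2501]
```

play_rows([
  {"grip": 1,"x": 0,"y": -0.0006,"z": 0.025,"rx": 0,"ry": 0,"rz": 0},
  {"grip": 1,"x": 0,"y": 0,"z": 0.025,"rx": 0,"ry": 0,"rz": 0},
  {"grip": 1,"x": 0,"y": 0,"z": 0.025,"rx": 0,"ry": 0,"rz": 0},
  {"grip": 1,"x": 0,"y": 0,"z": 0.025,"rx": 0,"ry": 0,"rz": 0},
  {"grip": 1,"x": 0,"y": 0,"z": 0.018,"rx": 0,"ry": 0,"rz": 0},
  {"grip": 1,"x": 0,"y": 0,"z": 0,"rx": 0,"ry": 0,"rz": 0},
  {"grip": 1,"x": 0,"y": 0,"z": 0,"rx": 0,"ry": 0,"rz": 0},
])

```text
time_s: 13.8
position: [0.5498, 0.2499, 0.1793]
tool_rot: [[1.0, -0.001, 0.001], [-0.001, -1.0, 0.0], [0.001, -0.0, -1.0]]
ft_force: [-0.6, 0.6, -0.3]
grip_width: 0.0183
```

play_rows([
  {"grip": 1,"x": 0,"y": 0,"z": 0.003,"rx": 0,"ry": 0,"rz": 0},
  {"grip": 1,"x": 0,"y": 0,"z": 0.001,"rx": 0,"ry": 0,"rz": 0},
  {"grip": 1,"x": 0,"y": 0,"z": 0,"rx": 0,"ry": 0,"rz": 0},
  {"grip": 1,"x": 0,"y": 0,"z": 0,"rx": 0,"ry": 0,"rz": 0},
])

```text
time_s: 14.3
position: [0.5495, 0.2505, 0.1748]
tool_rot: [[1.0, 0.0, 0.001], [0.0, -1.0, 0.0], [0.001, -0.0, -1.0]]
ft_force: [-0.1, -0.1, 1.3]
grip_width: 0.0186
```

Standing on the pot floor. I release and withdraw upward.

play_rows([
  {"grip": 0.3,"x": 0,"y": 0,"z": 0,"rx": 0,"ry": 0,"rz": 0},
  {"grip": -1,"x": 0,"y": 0,"z": 0,"rx": 0,"ry": 0,"rz": 0},
  {"grip": -1,"x": 0,"y": 0,"z": 0,"rx": 0,"ry": 0,"rz": 0},
  {"grip": -1,"x": 0,"y": 0,"z": 0,"rx": 0,"ry": 0,"rz": 0},
  {"grip": -1,"x": 0,"y": 0,"z": 0,"rx": 0,"ry": 0,"rz": 0},
  {"grip": -1,"x": 0,"y": 0,"z": -0.03,"rx": 0,"ry": 0,"rz": 0},
  {"grip": -1,"x": 0,"y": 0,"z": -0.035,"rx": 0,"ry": 0,"rz": 0},
  {"grip": -1,"x": 0,"y": 0,"z": -0.035,"rx": 0,"ry": 0,"rz": 0},
])

```text
time_s: 15.3
position: [0.5492, 0.2504, 0.2755]
tool_rot: [[1.0, -0.0, -0.0], [-0.0, -1.0, 0.0], [-0.0, -0.0, -1.0]]
ft_force: [0.3, -0.7, 0.3]
grip_width: 0.0853
```

```bash
python3 - <<'E'
from m import *
s=env.observe();p=s['position'];print(p,s['grip_width'],s['ft_force'])
d=snap('side','side5.png');P,ok=cloud(d)
for z in (.14,.16,.18,.2):
    m=ok&(np.hypot(P[...,0]-.55,P[...,1]-.25)<.035)&(P[...,2]>z)&(P[...,2]<z+.012);q=P[m]
    print(z,len(q),circ(q[:,:2],.01).round(4),q[:,2].max() if len(q) else 0)
E
```

```text
[0.54919059 0.25042722 0.27551454] 0.08533760880392732 [ 0.25996554 -0.68698502  0.27435414]
0.14 72 [0.5488 0.2507] 0.15159456679802108
0.16 75 [0.5486 0.2506] 0.17194695322166742
0.18 78 [0.5487 0.2508] 0.1918445136114687
0.2 134 [0.5495 0.2504] 0.21196205530567702
```

View pics/side5.png

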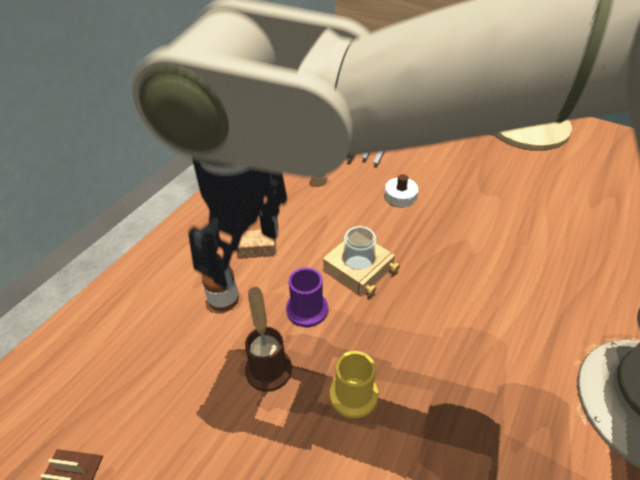

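The brush stands upright in the dark stand at px (262,345). On to the lid.

play_rows([
  {"grip": -1,"x": -0.0008,"y": 0.0557,"z": 0,"rx": 0,"ry": 0,"rz": 0},
  {"grip": -1,"x": -0.0008,"y": 0.0557,"z": 0,"rx": 0,"ry": 0,"rz": 0},
  {"grip": -1,"x": -0.0008,"y": 0.0557,"z": 0,"rx": 0,"ry": 0,"rz": 0},
  {"grip": -1,"x": -0.0008,"y": 0.0557,"z": 0,"rx": 0,"ry": 0,"rz": 0},
  {"grip": -1,"x": -0.0008,"y": 0.0557,"z": 0,"rx": 0,"ry": 0,"rz": 0},
  {"grip": -1,"x": -0.0008,"y": 0.0557,"z": 0,"rx": 0,"ry": 0,"rz": 0},
  {"grip": -1,"x": -0.0008,"y": 0.0557,"z": 0.02,"rx": 0,"ry": 0,"rz": 0},
  {"grip": -1,"x": -0.0008,"y": 0.0557,"z": 0.02,"rx": 0,"ry": 0,"rz": 0},
  {"grip": -1,"x": -0.0008,"y": 0.0557,"z": 0.02,"rx": 0,"ry": 0,"rz": 0},
  {"grip": -1,"x": 0,"y": 0,"z": 0.05,"rx": 0,"ry": 0,"rz": 0},
  {"grip": -1,"x": 0,"y": 0,"z": 0.04,"rx": 0,"ry": 0,"rz": 0},
  {"grip": -1,"x": 0,"y": 0,"z": 0,"rx": 0,"ry": 0,"rz": 0},
])

```text
time_s: 16.85
position: [0.541, -0.2502, 0.122]
tool_rot: [[1.0, -0.0, -0.005], [-0.0, -1.0, 0.004], [-0.005, -0.004, -1.0]]
ft_force: [0.3, 0.2, 0.9]
grip_width: 0.0854
```

```bash
python3 - <<'E'
from m import *
s=env.observe();p=s['position'];print(p,s['grip_width'],s['ft_force'],s['tool_rot'].round(4).tolist())
d=snap('wrist','w6.png');P,ok=cloud(d)
m=ok&(np.hypot(P[...,0]-.5424,P[...,1]+.2506)<.03)&(P[...,2]>.048)&(P[...,2]<.066);q=P[m]
print('knob',len(q),q.mean(0),cv2.minEnclosingCircle(q[:,:2].astype(np.float32)*1000))
m=ok&(np.hypot(P[...,0]-.5424,P[...,1]+.2506)<.05)&(P[...,2]>.022)&(P[...,2]<.033);q=P[m]
print('lid',len(q),cv2.minEnclosingCircle(q[:,:2].astype(np.float32)*1000),np.median(q[:,2]))
E
```

```text
[ 0.54098661 -0.25022298  0.12199801] 0.08540545321067382 [0.30410119 0.17706526 0.94524584] [[1.0, -0.0003, -0.0048], [-0.0003, -1.0, 0.0035], [-0.0048, -0.0035, -1.0]]
knob 1565 [ 0.54480761 -0.24944955  0.05575118] ((543.5670166015625, -249.45179748535156), 11.865348815917969)
lid 8755 ((543.4358520507812, -249.25390625), 35.7725944519043) 0.026438947441729976
```

View pics/w6.png

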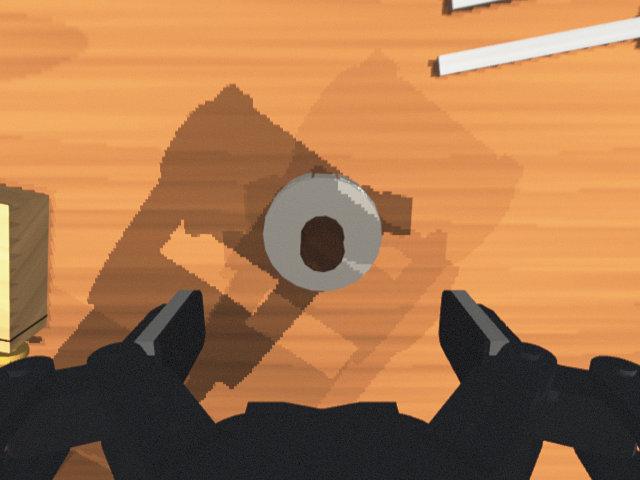

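The knob at px (322,243) is centred between the jaws, and the wrist puts the lid at (0.5435, -0.2494), within 1–1.5 mm of the other cameras. Descending.

play_rows([
  {"grip": -1,"x": 0.001,"y": 0,"z": 0.035,"rx": 0,"ry": 0,"rz": 0},
  {"grip": -1,"x": 0,"y": 0,"z": 0.03,"rx": 0,"ry": 0,"rz": 0},
  {"grip": -1,"x": 0,"y": 0,"z": 0.01,"rx": 0,"ry": 0,"rz": 0},
  {"grip": -1,"x": 0,"y": 0,"z": 0,"rx": 0,"ry": 0,"rz": 0},
  {"grip": -1,"x": 0,"y": 0,"z": 0,"rx": 0,"ry": 0,"rz": 0},
  {"grip": -1,"x": 0,"y": 0,"z": 0,"rx": 0,"ry": 0,"rz": 0},
])

```text
time_s: 17.65
position: [0.5436, -0.2511, 0.0506]
tool_rot: [[1.0, 0.0, 0.002], [0.0, -1.0, -0.001], [0.002, 0.001, -1.0]]
ft_force: [-0.5, -0.6, 0.5]
grip_width: 0.0854
```

play_rows([
  {"grip": -1,"x": 0,"y": -0.0008,"z": 0.005,"rx": 0,"ry": 0,"rz": 0},
  {"grip": -1,"x": 0,"y": 0,"z": 0,"rx": 0,"ry": 0,"rz": 0},
  {"grip": 1,"x": 0,"y": 0,"z": 0,"rx": 0,"ry": 0,"rz": 0},
  {"grip": 1,"x": 0,"y": 0,"z": 0,"rx": 0,"ry": 0,"rz": 0},
  {"grip": 1,"x": 0,"y": 0,"z": 0,"rx": 0,"ry": 0,"rz": 0},
  {"grip": 1,"x": 0,"y": 0,"z": 0,"rx": 0,"ry": 0,"rz": 0},
  {"grip": 1,"x": 0,"y": 0,"z": 0,"rx": 0,"ry": 0,"rz": 0},
], squeeze=90)

```text
time_s: 18.52
position: [0.5433, -0.2501, 0.0448]
tool_rot: [[1.0, -0.0, 0.001], [-0.0, -1.0, -0.0], [0.001, 0.0, -1.0]]
ft_force: [0.2, 0.0, 4.9]
grip_width: 0.021
```

play_rows([
  {"grip": 1,"x": 0,"y": 0,"z": -0.025,"rx": 0,"ry": 0,"rz": 0},
  {"grip": 1,"x": 0,"y": 0,"z": -0.045,"rx": 0,"ry": 0,"rz": 0},
  {"grip": 1,"x": 0,"y": 0,"z": -0.045,"rx": 0,"ry": 0,"rz": 0},
  {"grip": 1,"x": -0.0036,"y": -0.0467,"z": 0,"rx": 0,"ry": 0,"rz": 0},
  {"grip": 1,"x": -0.0036,"y": -0.0467,"z": 0,"rx": 0,"ry": 0,"rz": 0},
  {"grip": 1,"x": -0.0036,"y": -0.0467,"z": 0,"rx": 0,"ry": 0,"rz": 0},
  {"grip": 1,"x": -0.0036,"y": -0.0467,"z": 0,"rx": 0,"ry": 0,"rz": 0},
  {"grip": 1,"x": -0.0036,"y": -0.0467,"z": 0,"rx": 0,"ry": 0,"rz": 0},
  {"grip": 1,"x": 0,"y": 0,"z": 0,"rx": 0,"ry": 0,"rz": 0},
  {"grip": 1,"x": 0,"y": 0,"z": 0,"rx": 0,"ry": 0,"rz": 0},
])

```text
time_s: 19.77
position: [0.5252, -0.0169, 0.1593]
tool_rot: [[1.0, 0.0, -0.0], [0.0, -1.0, -0.0], [-0.0, 0.0, -1.0]]
ft_force: [-0.2, 0.3, -1.1]
grip_width: 0.0212
```

```bash
python3 - <<'E'
from m import *
s=env.observe();p=s['position'];print(p,s['grip_width'],s['ft_force'])
for c in ['side','top']:
    d=snap(c,c+'7.png');P,ok=cloud(d)
    m=ok&(np.hypot(P[...,0]-p[0],P[...,1]-p[1])<.045)&(P[...,2]>.113)&(P[...,2]<.134);q=P[m]
    print(c,len(q),circ(q[:,:2],.036).round(4),q[:,2].min())
    m=ok&(np.hypot(P[...,0]-p[0],P[...,1]-p[1])<.045)&(P[...,2]>.136)&(P[...,2]<.146);q=P[m]
    if len(q): print('disc',len(q),np.percentile(q[:,2],[10,50,90]),np.linalg.lstsq(np.c_[q[:,:2]-q[:,:2].mean(0),np.ones(len(q))],q[:,2],rcond=None)[0])
E
```

```text
[ 0.52521924 -0.01692224  0.1592973 ] 0.02116879071770765 [-0.20064343  0.3244082  -1.08831202]
side 317 [ 0.5245 -0.0186] 0.11303829636900298
disc 657 [0.13824569 0.13989105 0.14135449] [ 0.00184229 -0.00956171  0.13987083]
top 16 [ 0.5251 -0.0177] 0.1137862685785882
disc 271 [0.13827211 0.14031928 0.14202205] [-0.00422844 -0.00315561  0.14029062]
```

View pics/side7.png

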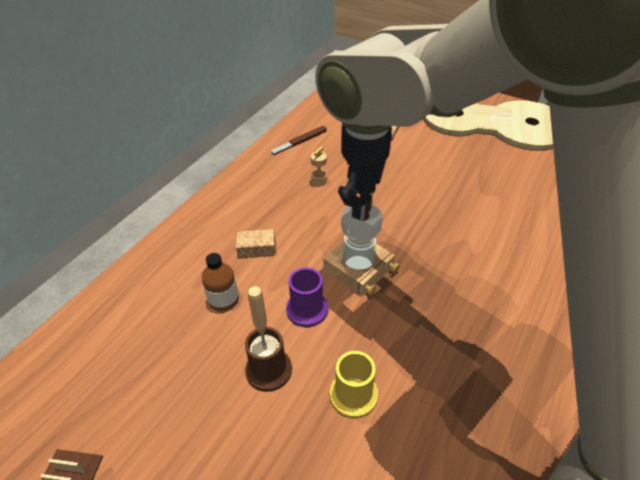

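View pics/top7.png

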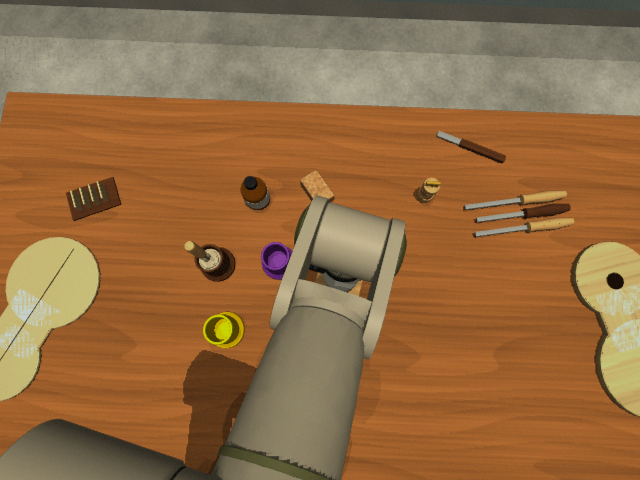

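The lid is level (under 0.6° tilt) and within 1.5 mm of the jar axis. Home should be at TCP z of about 0.114. I descend to just above the bead.

play_rows([
  {"grip": 1,"x": 0,"y": -0.0008,"z": 0.012,"rx": 0,"ry": 0,"rz": 0},
  {"grip": 1,"x": 0,"y": 0,"z": 0.01,"rx": 0,"ry": 0,"rz": 0},
  {"grip": 1,"x": 0,"y": 0,"z": 0.006,"rx": 0,"ry": 0,"rz": 0},
  {"grip": 1,"x": 0,"y": 0,"z": 0.004,"rx": 0,"ry": 0,"rz": 0},
  {"grip": 1,"x": 0,"y": 0,"z": 0,"rx": 0,"ry": 0,"rz": 0},
  {"grip": 1,"x": 0,"y": 0,"z": 0,"rx": 0,"ry": 0,"rz": 0},
], squeeze=110)

```text
time_s: 20.62
position: [0.5252, -0.0157, 0.1277]
tool_rot: [[1.0, 0.0, 0.0], [0.0, -1.0, -0.0], [0.0, 0.0, -1.0]]
ft_force: [-0.7, 1.2, -0.7]
grip_width: 0.0206
```

play_rows([
  {"grip": 1,"x": 0,"y": 0,"z": 0.002,"rx": 0,"ry": 0,"rz": 0},
  {"grip": 1,"x": 0,"y": 0,"z": 0.002,"rx": 0,"ry": 0,"rz": 0},
  {"grip": 1,"x": 0,"y": 0,"z": 0.0015,"rx": 0,"ry": 0,"rz": 0},
  {"grip": 1,"x": 0,"y": 0,"z": 0,"rx": 0,"ry": 0,"rz": 0},
])

```text
time_s: 21.12
position: [0.5256, -0.0161, 0.1222]
tool_rot: [[1.0, -0.0, 0.001], [-0.0, -1.0, -0.001], [0.001, 0.001, -1.0]]
ft_force: [1.9, -1.8, 2.0]
grip_width: 0.0207
```

play_rows([
  {"grip": 1,"x": 0,"y": 0,"z": 0.0015,"rx": 0,"ry": 0,"rz": 0},
  {"grip": 1,"x": 0,"y": 0,"z": 0,"rx": 0,"ry": 0,"rz": 0},
])

```text
time_s: 21.38
position: [0.5259, -0.0162, 0.1213]
tool_rot: [[1.0, 0.0, 0.002], [0.0, -1.0, -0.001], [0.002, 0.001, -1.0]]
ft_force: [1.3, -2.6, 6.7]
grip_width: 0.0207
```

play_rows([
  {"grip": 1,"x": 0,"y": 0,"z": 0.0015,"rx": 0,"ry": 0,"rz": 0},
  {"grip": 1,"x": 0,"y": 0,"z": 0,"rx": 0,"ry": 0,"rz": 0},
])

```text
time_s: 21.62
position: [0.5261, -0.0162, 0.1203]
tool_rot: [[1.0, 0.0, 0.004], [0.0, -1.0, -0.001], [0.004, 0.001, -1.0]]
ft_force: [0.3, -2.2, 10.8]
grip_width: 0.0206
```

play_rows([
  {"grip": 1,"x": 0,"y": 0,"z": 0.0015,"rx": 0,"ry": 0,"rz": 0},
  {"grip": 1,"x": 0,"y": 0,"z": 0,"rx": 0,"ry": 0,"rz": 0},
])

```text
time_s: 21.88
position: [0.5258, -0.0161, 0.118]
tool_rot: [[1.0, -0.0, 0.002], [-0.0, -1.0, -0.001], [0.002, 0.001, -1.0]]
ft_force: [2.6, -2.7, 2.5]
grip_width: 0.0207
```

Tongues peaked at about 11 N and then the force dropped: the snap has started. I continue down to home.

play_rows([
  {"grip": 1,"x": 0,"y": 0,"z": 0.002,"rx": 0,"ry": 0,"rz": 0},
  {"grip": 1,"x": 0,"y": 0,"z": 0.001,"rx": 0,"ry": 0,"rz": 0},
  {"grip": 1,"x": 0,"y": 0,"z": 0,"rx": 0,"ry": 0,"rz": 0},
])

```text
time_s: 22.25
position: [0.5247, -0.0155, 0.1139]
tool_rot: [[1.0, 0.0, -0.002], [0.0, -1.0, 0.001], [-0.002, -0.001, -1.0]]
ft_force: [1.5, -1.0, -2.9]
grip_width: 0.0207
```

play_rows([
  {"grip": 1,"x": 0,"y": 0,"z": 0.001,"rx": 0,"ry": 0,"rz": 0},
  {"grip": 1,"x": 0,"y": 0,"z": 0.001,"rx": 0,"ry": 0,"rz": 0},
  {"grip": 1,"x": 0,"y": 0,"z": 0,"rx": 0,"ry": 0,"rz": 0},
])

```text
time_s: 22.62
position: [0.525, -0.0156, 0.1134]
tool_rot: [[1.0, 0.0, 0.0], [0.0, -1.0, -0.0], [0.0, 0.0, -1.0]]
ft_force: [-1.5, -0.2, 9.8]
grip_width: 0.0207
```

On the rim at TCP 0.1134. I build up the push.

play_rows([
  {"grip": 1,"x": 0,"y": 0,"z": 0.001,"rx": 0,"ry": 0,"rz": 0},
  {"grip": 1,"x": 0,"y": 0,"z": 0.001,"rx": 0,"ry": 0,"rz": 0},
  {"grip": 1,"x": 0,"y": 0,"z": 0,"rx": 0,"ry": 0,"rz": 0},
  {"grip": 1,"x": 0,"y": 0,"z": 0,"rx": 0,"ry": 0,"rz": 0},
])

```text
time_s: 23.12
position: [0.525, -0.0156, 0.1132]
tool_rot: [[1.0, 0.0, 0.002], [0.0, -1.0, -0.001], [0.002, 0.001, -1.0]]
ft_force: [-9.9, 0.4, 27.1]
grip_width: 0.0208
```

```bash
python3 - <<'E'
from m import *
s=env.observe();p=s['position'];print(p,s['grip_width'],s['ft_force'],s['wrist_torque'])
for c in ['side','wrist']:
    d=snap(c,c+'8.png');P,ok=cloud(d)
    m=ok&(np.hypot(P[...,0]-.525,P[...,1]+.0168)<.034)&(np.hypot(P[...,0]-.525,P[...,1]+.0168)>.014)&(P[...,2]>.085)&(P[...,2]<.105);q=P[m]
    if len(q)>10:print(c,len(q),np.percentile(q[:,2],[10,50,90]),np.linalg.lstsq(np.c_[q[:,:2]-q[:,:2].mean(0),np.ones(len(q))],q[:,2],rcond=None)[0])
d=cv2.imread('pics/side8.png');cv2.imwrite('pics/s8z.png',cv2.resize(d[190:300,300:430],None,fx=5,fy=5))
E
```

```text
[ 0.52502541 -0.01556616  0.11322339] 0.020772543661164777 [-9.91168515  0.41913018 27.09124186] [ 2.22247738e-01  1.50610714e+00 -1.18883167e-04]
side 496 [0.09252642 0.09392404 0.09548331] [-0.00190135  0.00732306  0.09408794]
wrist 9417 [0.09407652 0.09486035 0.09563257] [-0.00123991  0.00070172  0.09488627]
```

View pics/s8z.png

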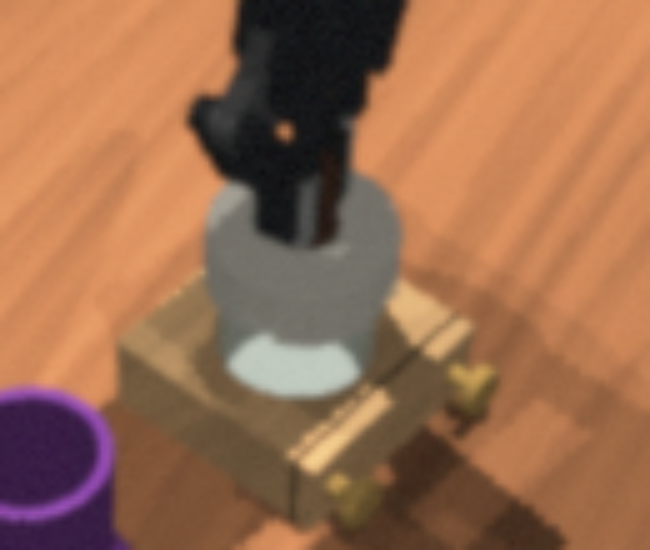

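View pics/wrist8.png

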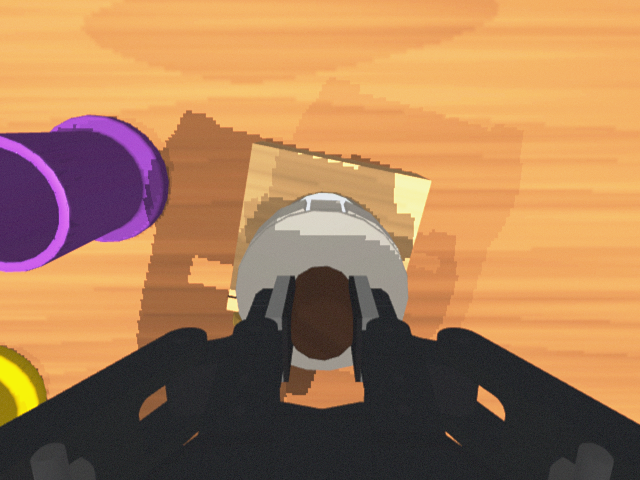

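Lid disc top reads 0.0949 (home is 0.0945), level to 0.1°, with 27 N down. I ease the 10 N sideways load a little and hold so the seal settles.

play_rows([
  {"grip": 1,"x": -0.001,"y": 0,"z": 0,"rx": 0,"ry": 0,"rz": 0},
  {"grip": 1,"x": 0,"y": 0,"z": 0,"rx": 0,"ry": 0,"rz": 0},
  {"grip": 1,"x": 0,"y": 0,"z": 0,"rx": 0,"ry": 0,"rz": 0},
  {"grip": 1,"x": 0,"y": 0,"z": 0,"rx": 0,"ry": 0,"rz": 0},
])

```text
time_s: 23.72
position: [0.525, -0.0156, 0.1132]
tool_rot: [[1.0, 0.0, 0.004], [0.0, -1.0, -0.001], [0.004, 0.001, -1.0]]
ft_force: [-4.1, 1.5, 23.8]
grip_width: 0.0204
```

play_rows([
  {"grip": 1,"x": 0,"y": 0,"z": 0.0008,"rx": 0,"ry": 0,"rz": 0},
  {"grip": 1,"x": 0,"y": 0,"z": 0,"rx": 0,"ry": 0,"rz": 0},
  {"grip": 1,"x": 0,"y": 0,"z": 0,"rx": 0,"ry": 0,"rz": 0},
  {"grip": 1,"x": 0,"y": 0,"z": 0,"rx": 0,"ry": 0,"rz": 0},
  {"grip": 1,"x": 0,"y": 0,"z": 0,"rx": 0,"ry": 0,"rz": 0},
  {"grip": 1,"x": 0,"y": 0,"z": 0,"rx": 0,"ry": 0,"rz": 0},
  {"grip": 1,"x": 0,"y": 0,"z": 0,"rx": 0,"ry": 0,"rz": 0},
  {"grip": 1,"x": 0,"y": 0,"z": 0,"rx": 0,"ry": 0,"rz": 0},
  {"grip": 1,"x": 0,"y": 0,"z": 0,"rx": 0,"ry": 0,"rz": 0},
  {"grip": 1,"x": 0,"y": 0,"z": 0,"rx": 0,"ry": 0,"rz": 0},
  {"grip": 1,"x": 0,"y": 0,"z": 0,"rx": 0,"ry": 0,"rz": 0},
  {"grip": 1,"x": 0,"y": 0,"z": 0,"rx": 0,"ry": 0,"rz": 0},
])

```text
time_s: 25.22
position: [0.525, -0.0156, 0.1132]
tool_rot: [[1.0, 0.0, 0.005], [0.0, -1.0, -0.001], [0.005, 0.001, -1.0]]
ft_force: [-6.8, 1.6, 31.7]
grip_width: 0.0207
```

```bash
python3 - <<'E'
from m import *
s=env.observe();print(s['time_s'],s['position'],s['grip_width'],s['ft_force'])
d=snap('top','t9.png');d=snap('wrist','w9.png');P,ok=cloud(d)
r=np.hypot(P[...,0]-.525,P[...,1]+.0168)
q=P[ok&(r<.034)&(r>.014)&(P[...,2]>.085)&(P[...,2]<.105)];print(np.median(q[:,2]),np.linalg.lstsq(np.c_[q[:,:2],np.ones(len(q))],q[:,2],rcond=None)[0])
d=snap('side','s9.png');P,ok=cloud(d)
q=P[ok&(np.hypot(P[...,0]-.55,P[...,1]-.25)<.035)&(P[...,2]>.14)&(P[...,2]<.2)];print('brush',circ(q[:,:2],.01))
print(env.observe()['ft_force'])
E
```

```text
25.225 [ 0.52499502 -0.01560549  0.11323191] 0.020736679200267855 [-6.75061363  1.58438438 31.74192512]
0.09484966128423028 [-0.00214605  0.00119715  0.09605219]
brush [0.54886184 0.25034109]
[-5.64301123  2.61872375 31.81361024]
```

View pics/s9.png

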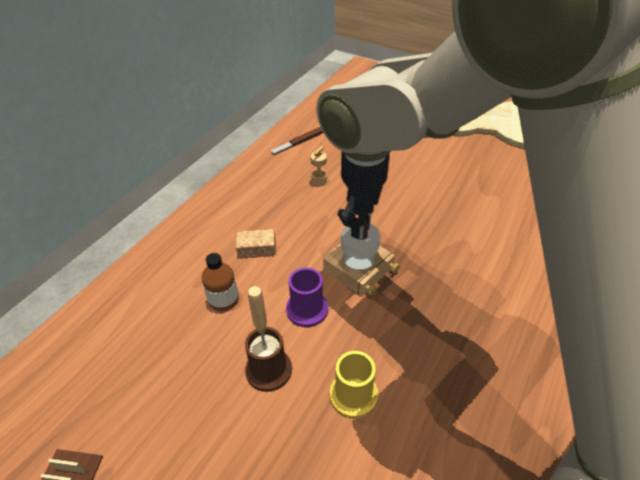

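The lid is home at px (360,245) with a steady 32 N push, the brush is in its stand, and the bystanders have not moved. Handing in with the push held.

```bash
python3 - <<'E'
from rig import order
print(order.close_job())
E
```

```text
the job is handed in; nothing more can be done
None
```

The job is done and handed in at about 25 s, with the arm still gripping the lid's knob and pushing down at about 32 N.

- **Brush:** I made three strokes in the jar. Each went from contact with the floor to the tip about 10 mm below the rim, judged from the commanded travel. The brush is back upright in its dark stand.
- **Lid:** The tongues peaked at about 11 N, then the force dropped as they snapped under the bead. The last check put the disc's upper face at 94.8 mm (fully home is 94.5 mm), tilted about 0.1°. The push was held steady for about 2 s before handing in.
- **Bystanders:** The last picture shows the bottle, cork block, spool clamp and both look-alike pots where they were at the start. I compared these by eye, not by measurement.
- **What disagreed:** A sideways load of about 6 to 7 N on the tool remained during the final push. The cameras differed by 1 to 2 mm on where things were centred. My first move call was refused for missing keys, and nothing moved.

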